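# Find the full sample pot and slide it into the analyser's loader

### The arm

A 6-joint arm with a two-finger parallel gripper is mounted at the origin on the work surface. World frame = base frame: x ahead of the robot, y to its left, z up, the work surface at z = 0. Lengths are in m, angles in rad, forces in N, time in s.
With the tool pointing down it reaches from about 0.375 to 0.975 m from the base axis. Payload 3.8 kg.
Tool frame: the origin (TCP) lies on the centre line of the jaws, within the pads' length; the fingertips stand 22 mm ahead of it and the grasp point (between the pads) lies 3 mm ahead of it (tip_extent is the distance from the TCP to the fingertips, in m); z points along the fingers, y is the direction in which the jaws open and shut (so a half turn about z gives the same grasp; the last joint's range is limited). The gripper opens to 88 mm and grips with 3 to 60 N. Pads are 18 mm wide; open, the fingers measure 123 mm over their backs; the gripper's body (75 mm by 187 mm) begins 45 mm behind the grasp point.
Start: joints at [1.14, 0.264, 1.604, -0, 1.274, -0.037], TCP at [0.259, 0.623, 0.261] pointing down, gripper open.
Joint ranges: [-2.63, 2.63], [-0.94, 2.18], [0.31, 2.57], [-1.31, 4.45], [0, 2.66], [-2.55, 2.55]. Speed limits (rad/s): [2.57, 2.57, 3.14, 3.14, 3.14, 3.14].

### API

Orientations are given as a unit quaternion [x, y, z, w].
In Python, from bench import * gives the robot as it stands. The module is installed in compiled form; this text tells all that it offers.
- The arm moves only by the shell command python3 -m handwheel 'ROWS'. ROWS is JSON, a list of rows, each an object with "xyz": the shift along the tool's x, y, z each as a share of 30 mm, from -1 to 1, a list of three; "dr": the turn, a rotation vector about the tool's x, y, z each as a share of 120 degrees, from -1 to 1, a list of three; "jaw": the gripper's target within -1 to 1 (shut at 1, half-way at 0, fully open at -1). A call has 1 to 5 rows; each row shifts and turns the commanded pose from where the row before left it, along the tool's axes as they then stand; what a row does not reach is not made up. A row lasts 1/10 s, in which the tool goes at most 50 mm and 8.59 degrees, less where a joint would pass 70% of its speed; a pose out of reach is approached as far as the arm can. A call with a number of a shift or a turn outside -1 to 1 is refused whole. A call with a gripper value outside its range is refused whole. The fingers move at their own pace and stop on an object; the grip force is fixed at half the most. Time passes only in rows, so rows that do not move let the fingers close. It gives the time, the measured TCP pose, the force and the opening at its end, in the units of the state.
- observe(): the state, without advancing time (a new reading comes with each control period).
- read_camera(name): name is "scene" or "top" or "wrist"; returns (picture, depth): 480x640x3 uint8, blue, green, red; 480x640 float32, m along the optical axis (not along the pixel's ray), 0 where there is no reading.
- calibration(name): a dict with "mtx" (3x3 intrinsics, pixels), "D" ([k1, k2, p1, p2, k3] as OpenCV has them; the pictures are not rectified), "R" (3x3) and "t" (3): a world point X has camera coordinates R X + t; the wrist camera has in their place "tool_from_camera" (4x4, takes a point from camera to tool coordinates, whose origin is the TCP and whose axes are the flange's). Camera axes: x right, y down, z forward; pixel columns grow to the right and rows downward; lengths in m; the calibration is good to about 2 mm. A picture is of the moment at which its call begins: read the wrist's pose just before it. calibration takes no time and is no camera call.
- job_done(): hands the job in, once; it reports no verdict.
Trained networks look in the newest picture that a camera, given by its name, has taken for a name from the list of things; names that differ only in an ending like _2 or _b are one class to them, and where a whole thing is asked for, a point or a joint stands for the part that bears it (a point fixed in the world has none). Each returns a list of dicts, best first, with "conf" (0 to 1); they miss things now and then, are a little off and sometimes report something else, mostly with a low value. They report only what shows in the picture. A call takes as long as a camera call. They do not tell look-alikes from the thing itself.
- boxes_of(camera, label): "box" ([centre column, centre row, width, height] in pixels, round what is visible of it).
- cut_out(camera, label): "region" (480x640 bool, what is visible of it) and "box" ([centre column, centre row, width, height] in pixels, round what is visible of it).
- landmark_of(camera, label): "at" ([row, column] in pixels: a listed point, or the origin of a listed thing).
The state is a dict: "t": time; "q": joint angles; "dq": joint speeds; "effort": joint torques, N m; "tcp_pos": TCP position; "ee_rot": TCP orientation; "ft_force": force on the tool from outside, world axes, zero at the start; "ft_torque": the same for the moment, N m; "gripper_width": finger opening in m.
Only numpy, scipy, OpenCV 4.12 (cv2) and the standard library are available. Lean on these libraries where they do the work, as an engineer would, in place of code of your own. Each camera call takes 0.05 s, during which the arm holds its last target.

### The job

One of the three identical lidded pots is full, the other two are empty: lift them by their knobs to feel which is the full one, stand it upright in the white square nest of the blue carrier and leave the empty ones standing on the bench. Then slide the carrier along its track into the loader, pushing its rear face along the centre line because it jams when pushed off-centre, until you feel it come up against the hidden stop, and leave it there. Be gentle: do not force the carrier (at most 50 N), do not tip any pot and leave the green tip box and the amber jar where they are.

Things in the scene. Friction and masses are not known exactly. Their poses are not given: they have to be found in the camera images.
- push_face (a point): middle of the carrier's rear (robot-side) face, 17 mm above its underside; x axis along the carrier's centre line into the loader, z up. The face is a slippery grey pad 106 mm wide, 33 mm high, with a thin white line at its middle. Pushed there along x it slides freely (drag 1 to 4 N); pushed more than about 10 mm off the middle it skews and jams between the rails; backing off frees it.
- nest (a point): centre of the floor of the carrier's square nest, on its centre line, 130 mm ahead of the push face and 12 mm above the carrier's underside; axes as the carrier's. White square rim 64 mm wide inside, walls 6 mm thick, standing 12 mm above the nest's floor.
- mouth (a point): middle of the lower edge of the bay's opening, at track floor level (6 mm above the bench); x along the track into the bay. Fixed grey hood 340 wide, 260 deep, 157 mm high; opening 190 x 132 mm: a loaded carrier passes, a gripper does not. Rails 20 mm high, 112 mm apart. At home the push face is still 40 to 80 mm outside: the stop deep in the bay differs each start and must be felt.
- flag (a joint): orange flag hidden in the bay, in the carrier's way just before two rubber-faced stop posts: 0 untouched, grows (m) as the carrier's nose pushes it in, about 0.012 when the nose stands against the posts. No spring: it stays where it is left; takes about 2 N. Hidden from above and in front by the hood.
- carrier: loose blue slide 200 mm long, about 0.45 kg, on the 6 mm thick track floor; origin under its centre, 100 mm ahead of the rear face; x to its nose. Its rear block (110 wide, 34 long, 34 mm high) alone runs between the guide rails, with 1.2 mm play each side; ahead of it a plank 76 mm wide, 12 mm thick, with the white nest, and a nose bar 28 mm high.
- pot_a_mid (a point): one of three pots that look the same; point on its axis half-way up, 48 mm above its underside. White, 56 mm diameter, green band, closed grey lid 58 mm across with its top 62 mm above the underside; on it an upright black knob, 22 mm diameter, 34 mm high (top at 96 mm), for grasping. Empty about 0.13 kg, full 0.45 to 0.65 kg; the contents may shift.
- pot_a: the same pot as point pot_a_mid; origin at the centre of its underside
- pot_b_mid (a point): one of three pots that look the same; point on its axis half-way up, 48 mm above its underside. White, 56 mm diameter, green band, closed grey lid 58 mm across with its top 62 mm above the underside; on it an upright black knob, 22 mm diameter, 34 mm high (top at 96 mm), for grasping. Empty about 0.13 kg, full 0.45 to 0.65 kg; the contents may shift.
- pot_b: the same pot as point pot_b_mid; origin at the centre of its underside
- pot_c_mid (a point): one of three pots that look the same; point on its axis half-way up, 48 mm above its underside. White, 56 mm diameter, green band, closed grey lid 58 mm across with its top 62 mm above the underside; on it an upright black knob, 22 mm diameter, 34 mm high (top at 96 mm), for grasping. Empty about 0.13 kg, full 0.45 to 0.65 kg; the contents may shift.
- pot_c: the same pot as point pot_c_mid; origin at the centre of its underside
- tip_box: to be left alone: green box 85 x 120 x 60 mm with clear tips; origin at the centre of its underside
- reagent: to be left alone: amber jar 70 mm diameter, 130 mm high, white cap; origin at the centre of its underside
There are look-alikes about, which are no part of the job. Leave any brown or pink look-alike of the pot_a alone.

How it is judged:
By the outcome, as a careful person would: the job done as asked, in the order asked, and still so for the second after the job is handed in, with the robot touching nothing.
It also fails if it takes over 69 s, if anything falls off the work surface, if the arm or the gripper's body presses on something with over 40 N, if the wrist force passes 120 N, or if a joint passes its speed limit or range.

## Working session

There is one attempt and no reset: what is moved stays moved. The work goes in short steps, Python scripts to look and compute and a shell command to move; the robot and the scene stay as the last step left them, time stands still between calls to the robot, and variables do not carry over. Pictures are saved under pics/ and viewed, and the job is handed in when it is done.

```bash
mkdir -p pics
python3 - <<'E'
from bench import *
import cv2
s=observe();print({k:s[k] for k in('t','q','tcp_pos','ee_rot','ft_force','gripper_width')})
for n in('scene','top','wrist'):
    p,d=read_camera(n);cv2.imwrite(f'pics/{n}0.png',p)
    import numpy as np;np.save(f'{n}0d.npy',d)
    c=calibration(n);print(n,c)
E
```

```text
{'t': 0.0, 'q': array([ 1.14008649e+00,  2.64716736e-01,  1.60532304e+00, -2.06449552e-05,
        1.27367406e+00, -3.69226540e-02]), 'tcp_pos': array([0.25874702, 0.62275296, 0.25943999]), 'ee_rot': array([ 1.95620805e-01,  9.80679038e-01, -1.03402054e-03, -2.36132236e-04]), 'ft_force': array([ 0.56094084,  0.51911688, -0.19975821]), 'gripper_width': 0.08823924128564711}
scene {'mtx': array([[444.82149948,   0.        , 322.69365633],
       [  0.        , 444.82149948, 244.62284435],
       [  0.        ,   0.        ,   1.        ]]), 'D': array([0.00209528, 0.        , 0.        , 0.        , 0.        ]), 'R': array([[-0.63437121,  0.7726394 ,  0.02452588],
       [ 0.39595094,  0.35201515, -0.84812039],
       [-0.66392471, -0.52831211, -0.52923557]]), 't': array([ 0.31603782, -0.14630562,  1.37087846])}
top {'mtx': array([[454.61814064,   0.        , 317.18822571],
       [  0.        , 454.61814064, 240.38547922],
       [  0.        ,   0.        ,   1.        ]]), 'D': array([-0.0703554,  0.       ,  0.       ,  0.       ,  0.       ]), 'R': array([[-0.01642443, -0.99982431,  0.00903206],
       [-0.99076863,  0.01505861, -0.13472474],
       [ 0.13456506, -0.01116146, -0.9908419 ]]), 't': array([0.03131763, 0.53371295, 0.95115552])}
wrist {'mtx': array([[422.23187651,   0.        , 324.18992063],
       [  0.        , 422.23187651, 238.98045599],
       [  0.        ,   0.        ,   1.        ]]), 'D': array([-0.09312461,  0.        ,  0.        ,  0.        ,  0.        ]), 'tool_from_camera': array([[-2.49687645e-04, -9.54273848e-01, -2.98933705e-01,
         7.80869385e-02],
       [ 9.99999732e-01, -4.43805617e-04,  5.81481822e-04,
        -5.79608155e-04],
       [-6.87561354e-04, -2.98933480e-01,  9.54273704e-01,
        -1.24191175e-01],
       [ 0.00000000e+00,  0.00000000e+00,  0.00000000e+00,
         1.00000000e+00]])}
```

View pics/scene0.png

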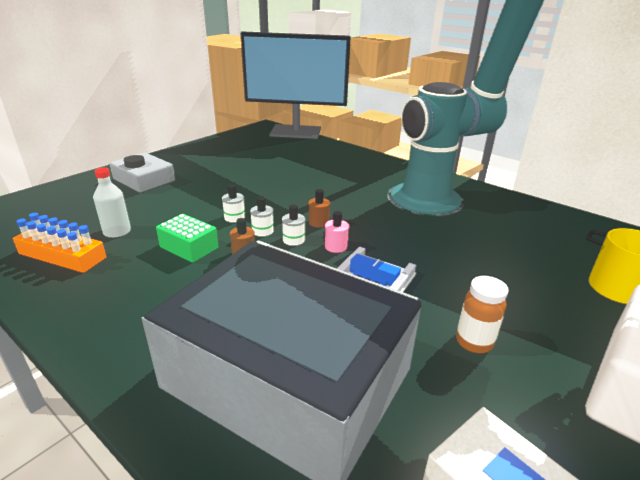

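View pics/top0.png

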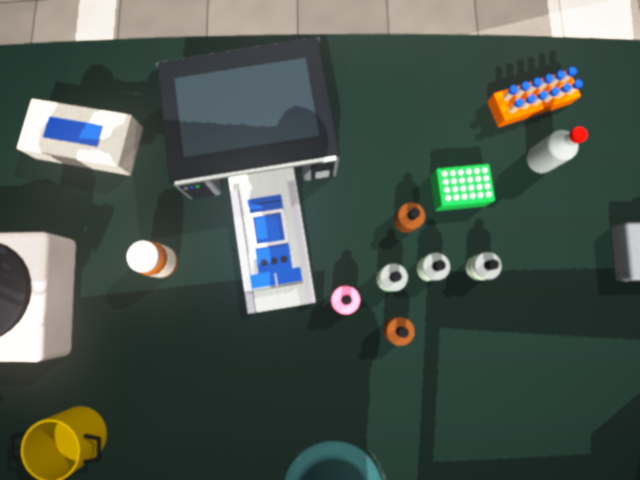

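View pics/wrist0.png

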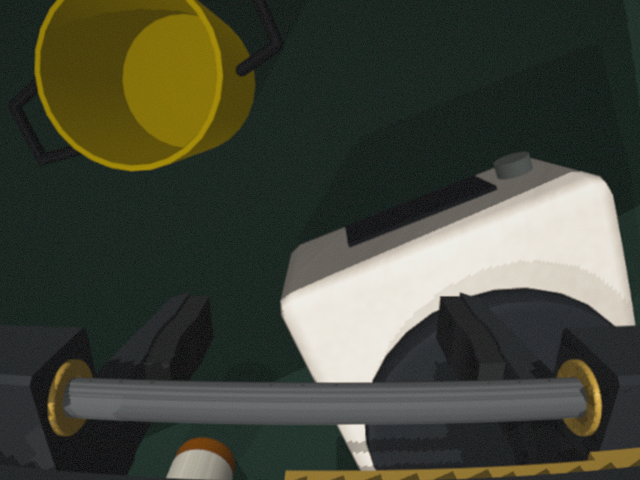

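The top view shows three white pots with a green band and black knob at about (392,277), (433,266) and (485,265). The look-alikes to leave alone are brown at (410,217) and (400,331), and pink at (346,299). The carrier's rear block is near (275,275), and the bay mouth is at about row 180. Next I measure these.

```bash
cat > h.py <<'E'
from bench import *
import numpy as np, cv2
from scipy.spatial.transform import Rotation as Rn
def ray(n,uv,s=None):
    c=calibration(n); u=cv2.undistortPoints(np.array([[uv]],float),c['mtx'],c['D'])[0,0]
    d=np.array([u[0],u[1],1.])
    if n=='wrist':
        T=c['tool_from_camera'];R=Rn.from_quat(s['ee_rot']).as_matrix()
        return R@T[:3,3]+s['tcp_pos'], R@T[:3,:3]@d
    return -c['R'].T@c['t'], c['R'].T@d
def at_z(n,uv,z,s=None):
    o,d=ray(n,uv,s);return o+d*(z-o[2])/d[2]
def at_depth(n,uv,dep,s=None):
    o,d=ray(n,uv,s);return o+d*dep
def proj(n,X,s=None):
    c=calibration(n);X=np.array(X,float)
    if n=='wrist':
        T=c['tool_from_camera'];R=Rn.from_quat(s['ee_rot']).as_matrix()
        Xt=R.T@(X-s['tcp_pos']);Xc=T[:3,:3].T@(Xt-T[:3,3])
    else: Xc=c['R']@X+c['t']
    return cv2.projectPoints(Xc.reshape(1,1,3),np.zeros(3),np.zeros(3),c['mtx'],c['D'])[0].ravel()
E
python3 - <<'E'
from h import *
p,d=read_camera('top')
cv2.imwrite('pics/topcrop.png',cv2.resize(p[150:350,220:520],None,fx=2.6,fy=2.6,interpolation=cv2.INTER_CUBIC))
for l in('pot_a_mid','pot_a','push_face','nest','mouth','carrier'):
    for r in landmark_of('top',l):
        v,u=r['at'];z={'pot_a_mid':.048,'push_face':.023,'nest':.018,'mouth':.006,'carrier':.006}.get(l,0)
        print(l,round(r['conf'],2),np.round([u,v],1),at_z('top',(u,v),z).round(4))
g=cv2.cvtColor(p,cv2.COLOR_BGR2GRAY)
for (u,v) in [(394,274),(433,262),(491,262)]:
    w=p[v-14:v+14,u-16:u+16].max(2)<60
    # depth of knob
    dd=d[v-12:v+12,u-12:u+12]
    ys,xs=np.mgrid[v-12:v+12,u-12:u+12]
    P=np.array([at_depth('top',(x,y),z) for x,y,z in zip(xs.ravel(),ys.ravel(),dd.ravel()) if z>0])
    k=P[P[:,2]>.088]; print(u,v,len(k),k.mean(0).round(4),np.median(P,0).round(4), P[:,2].max())
print(observe()['t'])
E
```

```text
pot_a_mid 0.95 [411.6 218.3] [ 0.5778 -0.1827  0.048 ]
pot_a_mid 0.66 [394.9 276.8] [ 0.4517 -0.1412  0.048 ]
pot_a_mid 0.65 [400.4 329.3] [ 0.3412 -0.1489  0.048 ]
pot_a_mid 0.56 [345.3 299.2] [ 0.4063 -0.0343  0.048 ]
pot_a_mid 0.49 [165.1 263.2] [0.4882 0.3494 0.048 ]
pot_a 0.97 [343.2 300.6] [ 0.4035 -0.033   0.    ]
pot_a 0.84 [476.9 267.6] [ 0.4715 -0.3375  0.    ]
pot_a 0.71 [405.2 222.5] [ 0.577  -0.1783  0.    ]
pot_a 0.65 [428.8 269.7] [ 0.4688 -0.2272  0.    ]
pot_a 0.64 [389.  279.4] [ 0.4487 -0.1365  0.    ]
pot_a 0.61 [396.3 327.1] [ 0.3432 -0.149   0.    ]
push_face 0.62 [276.7 286.9] [0.4353 0.1123 0.023 ]
push_face 0.5 [271.7 240.4] [0.5374 0.1228 0.023 ]
nest 0.96 [268.1 224.7] [0.5734 0.1311 0.018 ]
mouth 0.87 [262.1 186.4] [0.6641 0.1459 0.006 ]
mouth 0.31 [476.1 264.8] [ 0.4774 -0.3339  0.006 ]
carrier 0.82 [274.2 239.7] [0.5412 0.1187 0.006 ]
394 274 84 [ 0.4499 -0.1349  0.0959] [ 0.457  -0.1344  0.0624] 0.10025787368749584
433 262 93 [ 0.4716 -0.2253  0.0956] [ 0.4809 -0.22    0.0621] 0.10024964047629548
491 262 99 [ 0.4709 -0.3373  0.0956] [ 0.4788 -0.3416  0.0622] 0.10149733945768491
0.5
```

View pics/topcrop.png

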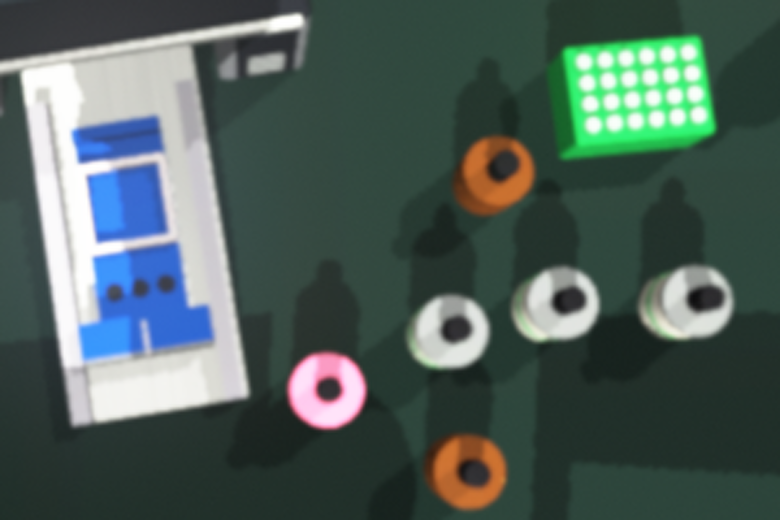

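Pot A is at (0.450,-0.135), B at (0.4716,-0.2255) and C at (0.471,-0.3375). I'll first turn the tool so its x axis points to world -x, then travel high to A.

```bash
python3 -m handwheel '[{"xyz":[0,0,0],"dr":[0,0,-0.0628],"jaw":-0.3},{"xyz":[0,0,0],"dr":[0,0,-0.0628],"jaw":-0.3},{"xyz":[0,0,0],"dr":[0,0,-0.0628],"jaw":-0.3},{"xyz":[0,-1,0],"dr":[0,0,0],"jaw":-0.3},{"xyz":[0,-1,0],"dr":[0,0,0],"jaw":-0.3}]'
python3 -m handwheel '[{"xyz":[-0.3,-1,0],"dr":[0,0,0],"jaw":-0.3},{"xyz":[-0.3,-1,0],"dr":[0,0,0],"jaw":-0.3},{"xyz":[-0.3,-1,0],"dr":[0,0,0],"jaw":-0.3},{"xyz":[-0.3,-1,0],"dr":[0,0,0],"jaw":-0.3},{"xyz":[-0.3,-1,0],"dr":[0,0,0],"jaw":-0.3}]'
```

```text
t: 1.0
tcp_pos: [0.2589, 0.5631, 0.2604]
ee_rot: [-0.001, 1.0, -0.0, -0.0]
ft_force: [0.8, -0.9, 0.8]
gripper_width: 0.057
t: 1.5
tcp_pos: [0.3043, 0.4122, 0.261]
ee_rot: [-0.001, 1.0, 0.0, 0.0]
ft_force: [0.2, -0.1, 0.7]
gripper_width: 0.0576
```

```bash
python3 -m handwheel '[{"xyz":[-0.3,-1,0],"dr":[0,0,0],"jaw":-0.3},{"xyz":[-0.3,-1,0],"dr":[0,0,0],"jaw":-0.3},{"xyz":[-0.3,-1,0],"dr":[0,0,0],"jaw":-0.3},{"xyz":[-0.3,-1,0],"dr":[0,0,0],"jaw":-0.3},{"xyz":[-0.3,-1,0],"dr":[0,0,0],"jaw":-0.3}]'
python3 -m handwheel '[{"xyz":[-0.3,-1,0],"dr":[0,0,0],"jaw":-0.3},{"xyz":[-0.3,-1,0],"dr":[0,0,0],"jaw":-0.3},{"xyz":[-0.3,-1,0],"dr":[0,0,0],"jaw":-0.3},{"xyz":[-0.3,-1,0],"dr":[0,0,0],"jaw":-0.3},{"xyz":[-0.3,-1,0],"dr":[0,0,0],"jaw":-0.3}]'
python3 -m handwheel '[{"xyz":[-0.3,-1,0],"dr":[0,0,0],"jaw":-0.3},{"xyz":[-0.3,-1,0],"dr":[0,0,0],"jaw":-0.3},{"xyz":[-0.3,-1,0],"dr":[0,0,0],"jaw":-0.3},{"xyz":[-0.3,-1,0],"dr":[0,0,0],"jaw":-0.3}]'
python3 - <<'E'
from h import *
s=observe();p,d=read_camera('wrist');cv2.imwrite('pics/w1.png',p);print(s['tcp_pos'],s['ee_rot'],s['ft_force'],s['q'])
np.save('w1d.npy',d)
for X in((.45,-.135,.096),(.4716,-.2255,.096),(.471,-.3375,.096)): print(proj('wrist',X,s))
E
```

```text
t: 2.0
tcp_pos: [0.3495, 0.2622, 0.261]
ee_rot: [-0.001, 1.0, 0.0, 0.0]
ft_force: [0.9, -0.6, -0.6]
gripper_width: 0.0575
t: 2.5
tcp_pos: [0.3946, 0.1122, 0.2611]
ee_rot: [-0.0, 1.0, 0.0, 0.001]
ft_force: [0.2, -0.0, -0.3]
gripper_width: 0.0574
t: 2.9
tcp_pos: [0.4307, -0.0078, 0.2611]
ee_rot: [-0.0, 1.0, -0.0, 0.001]
ft_force: [-0.4, -0.6, 0.2]
gripper_width: 0.0575
[ 0.43073977 -0.00784618  0.26109454] [-3.36143909e-04  9.99999801e-01 -9.93308766e-07  5.33719927e-04] [-0.36140509 -0.59091193  0.23572808] [-7.61025926e-02 -2.15546566e-01  2.09360889e+00  8.34697987e-05
  1.26246586e+00 -1.64759650e+00]
[151.20830676 247.57288345]
[ 42.87581154 273.76787613]
[-75.97530678 270.93409377]
```

View pics/w1.png

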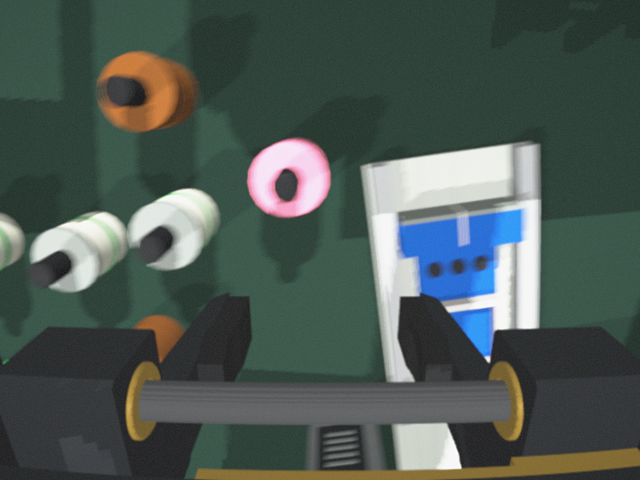

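Pot A's knob top shows at (152,243), which agrees with the projected (151,247). B's knob top shows at (45,270), also as projected. The carrier's centre line is at about (462,212-245). I'll zoom in on the carrier for its pose.

Run:
```python
from h import *
p=cv2.imread('pics/w1.png')
cv2.imwrite('pics/w1c.png',cv2.resize(p[130:330,350:560],None,fx=3,fy=3,interpolation=cv2.INTER_CUBIC))
```

```text
(no output)
```

View pics/w1c.png

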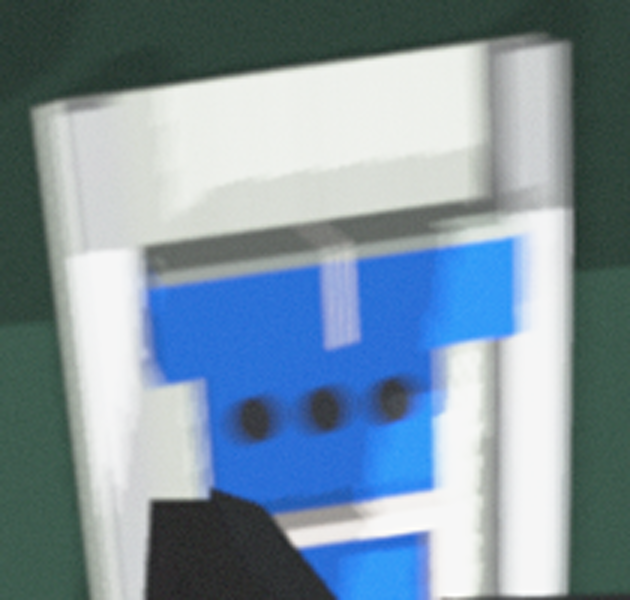

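```bash
python3 -m handwheel '[{"xyz":[-0.2,-1,0.6],"dr":[0,0,0],"jaw":-0.3},{"xyz":[-0.2,-1,0.6],"dr":[0,0,0],"jaw":-0.3},{"xyz":[-0.2,-1,0.6],"dr":[0,0,0],"jaw":-0.3},{"xyz":[-0.04,-1,0.6],"dr":[0,0,0],"jaw":-0.3},{"xyz":[0,-0.24,0.6],"dr":[0,0,0],"jaw":-0.3}]'
```

```text
t: 3.45
tcp_pos: [0.4503, -0.1361, 0.1705]
ee_rot: [0.001, 1.0, -0.001, 0.001]
ft_force: [-0.3, -0.5, -0.6]
gripper_width: 0.0578
```

```bash
python3 - <<'E'
from h import *
s=dict(tcp_pos=np.array([0.43073977,-0.00784618,0.26109454]),ee_rot=np.array([-3.36e-4,9.99999801e-01,-9.9e-7,5.337e-4]))
f=lambda c,z:at_z('wrist',(350+c[0]/3,130+c[1]/3),z,s)
a=f((337,243),.040);b=f((343,348),.040);print('line',a,b,np.degrees(np.arctan2(*(b-a)[1::-1])))
l=f((150,278),.040);r=f((523,235),.040);print('edge',l,r,(l+r)/2,np.linalg.norm(l-r),np.degrees(np.arctan2(-(l-r)[0],(l-r)[1])))
print('topcam line', [at_z('top',(220+c[0]/2.6,150+c[1]/2.6),.040) for c in((148,353),(143,318))])
print('rail ends topcam outer', [at_z('top',(220+c[0]/2.6,150+c[1]/2.6),.026) for c in((72,424),(246,397))])
E
python3 -m handwheel '[{"xyz":[0,-0.0,0.9],"dr":[0,0,0],"jaw":-0.3},{"xyz":[0,0,0.9],"dr":[0,0,0],"jaw":-0.3},{"xyz":[0,0,0.9],"dr":[0,0,0],"jaw":-0.3},{"xyz":[0,0,0],"dr":[0,0,0],"jaw":0.9},{"xyz":[0,0,0],"dr":[0,0,0],"jaw":0.9}]'
```

```text
line [0.43608361 0.10931737 0.04      ] [0.46738833 0.11417077 0.04      ] 8.812829359682812
edge [0.44645494 0.05649249 0.04      ] [0.43343199 0.16362525 0.04      ] [0.43994347 0.11005887 0.04      ] 0.107921380377322 -173.06918841675196
topcam line [array([0.43715611, 0.11045994, 0.04      ]), array([0.46596512, 0.11442087, 0.04      ])]
rail ends topcam outer [array([0.37997846, 0.17484033, 0.026     ]), array([0.40002553, 0.03053484, 0.026     ])]
t: 3.95
tcp_pos: [0.4496, -0.1335, 0.0898]
ee_rot: [-0.0, 1.0, 0.0, -0.0]
ft_force: [0.4, -0.4, -0.2]
gripper_width: 0.0435
```

```bash
python3 -m handwheel '[{"xyz":[0,0,0],"dr":[0,0,0],"jaw":0.9},{"xyz":[0,0,0],"dr":[0,0,0],"jaw":0.9},{"xyz":[0,0,0],"dr":[0,0,0],"jaw":0.9}]'
```

```text
t: 4.25
tcp_pos: [0.451, -0.1341, 0.0912]
ee_rot: [-0.0, 1.0, -0.001, 0.001]
ft_force: [0.2, 0.4, 3.3]
gripper_width: 0.0213
```

```bash
python3 -m handwheel '[{"xyz":[0,0,-0.3],"dr":[0,0,0],"jaw":0.9},{"xyz":[0,0,-0.4],"dr":[0,0,0],"jaw":0.9},{"xyz":[0,0,-0.2],"dr":[0,0,0],"jaw":0.9},{"xyz":[0,0,0],"dr":[0,0,0],"jaw":0.9},{"xyz":[0,0,0],"dr":[0,0,0],"jaw":0.9}]'
for i in 1 2; do python3 -m handwheel '[{"xyz":[0,0,0],"dr":[0,0,0],"jaw":0.9}]';done
```

```text
t: 4.75
tcp_pos: [0.4499, -0.1338, 0.1171]
ee_rot: [-0.0, 1.0, -0.0, 0.0]
ft_force: [-0.4, 0.4, -2.4]
gripper_width: 0.0211
t: 4.85
tcp_pos: [0.4494, -0.1336, 0.1164]
ee_rot: [-0.0, 1.0, 0.0, -0.0]
ft_force: [-0.5, 0.3, -1.0]
gripper_width: 0.0211
t: 4.95
tcp_pos: [0.4494, -0.1336, 0.1162]
ee_rot: [-0.0, 1.0, 0.0, -0.001]
ft_force: [-0.3, -0.0, -1.0]
gripper_width: 0.0207
```

A reads about -1.0 N, so it is empty. I put it back and go to B.

```bash
python3 -m handwheel '[{"xyz":[0,0,0.4],"dr":[0,0,0],"jaw":0.9},{"xyz":[0,0,0.3],"dr":[0,0,0],"jaw":0.9},{"xyz":[0,0,0.18],"dr":[0,0,0],"jaw":0.9},{"xyz":[0,0,0],"dr":[0,0,0],"jaw":0.9},{"xyz":[0,0,0],"dr":[0,0,0],"jaw":0.5}]'
python3 -m handwheel '[{"xyz":[0,0,0],"dr":[0,0,0],"jaw":0.2},{"xyz":[0,0,0],"dr":[0,0,0],"jaw":-0.3},{"xyz":[0,0,0],"dr":[0,0,0],"jaw":-0.3},{"xyz":[0,0,-0.8],"dr":[0,0,0],"jaw":-0.3},{"xyz":[0,0,-0.8],"dr":[0,0,0],"jaw":-0.3}]'
```

```text
t: 5.45
tcp_pos: [0.4499, -0.1337, 0.0904]
ee_rot: [-0.0, 1.0, 0.0, -0.0]
ft_force: [0.0, 0.7, -0.6]
gripper_width: 0.0217
t: 5.95
tcp_pos: [0.4487, -0.1334, 0.1376]
ee_rot: [-0.0, 1.0, 0.001, -0.002]
ft_force: [0.5, 0.8, 0.4]
gripper_width: 0.0573
```

```bash
python3 -m handwheel '[{"xyz":[-0.25,-1,-0.1],"dr":[0,0,0],"jaw":-0.3},{"xyz":[-0.25,-1,0],"dr":[0,0,0],"jaw":-0.3},{"xyz":[-0.22,-1,0],"dr":[0,0,0],"jaw":-0.3},{"xyz":[0,0,0],"dr":[0,0,0],"jaw":-0.3}]'
python3 - <<'E'
from h import *
s=observe();print(s['tcp_pos'])
p,d=read_camera('wrist');cv2.imwrite('pics/w2.png',p)
E
```

```text
t: 6.35
tcp_pos: [0.4726, -0.2268, 0.1417]
ee_rot: [0.001, 1.0, -0.001, 0.001]
ft_force: [-0.8, -0.1, 0.7]
gripper_width: 0.0577
[ 0.4725971  -0.22675891  0.14168432]
```

View pics/w2.png

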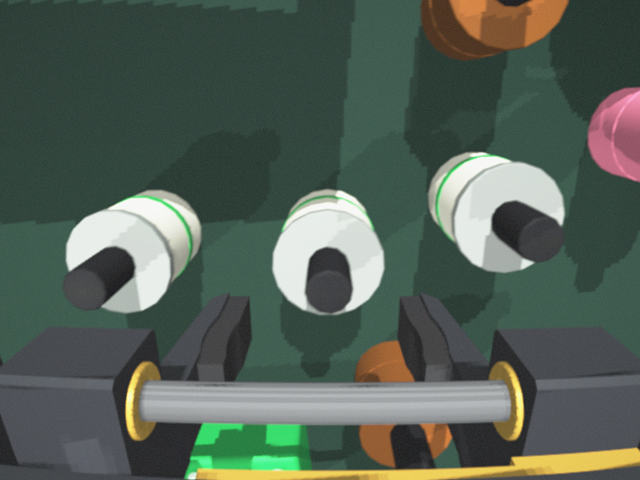

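B is centred between the jaws at (329,290), and A stands upright at (508,220). I go down on B.

```bash
python3 -m handwheel '[{"xyz":[0,0,0.86],"dr":[0,0,0],"jaw":-0.3},{"xyz":[0,0,0.86],"dr":[0,0,0],"jaw":-0.3},{"xyz":[0,0,0],"dr":[0,0,0],"jaw":0.9},{"xyz":[0,0,0],"dr":[0,0,0],"jaw":0.9},{"xyz":[0,0,0],"dr":[0,0,0],"jaw":0.9}]'
python3 -m handwheel '[{"xyz":[0,0,0],"dr":[0,0,0],"jaw":0.9},{"xyz":[0,0,0],"dr":[0,0,0],"jaw":0.9},{"xyz":[0,0,-0.3],"dr":[0,0,0],"jaw":0.9},{"xyz":[0,0,-0.4],"dr":[0,0,0],"jaw":0.9},{"xyz":[0,0,-0.2],"dr":[0,0,0],"jaw":0.9}]'
for i in 1 2 3; do python3 -m handwheel '[{"xyz":[0,0,0],"dr":[0,0,0],"jaw":0.9}]';done
```

```text
t: 6.9
tcp_pos: [0.4722, -0.2236, 0.0909]
ee_rot: [-0.001, 1.0, -0.0, 0.001]
ft_force: [0.1, -1.0, -0.1]
gripper_width: 0.0354
t: 7.4
tcp_pos: [0.4717, -0.2238, 0.1179]
ee_rot: [-0.0, 1.0, -0.0, 0.0]
ft_force: [0.9, -0.1, -5.4]
gripper_width: 0.0211
t: 7.5
tcp_pos: [0.4723, -0.2241, 0.1182]
ee_rot: [-0.0, 1.0, -0.001, 0.001]
ft_force: [-0.2, -0.6, -4.9]
gripper_width: 0.0211
t: 7.6
tcp_pos: [0.4714, -0.2237, 0.1169]
ee_rot: [-0.0, 1.0, -0.0, 0.0]
ft_force: [-0.1, 0.8, -5.1]
gripper_width: 0.0211
t: 7.7
tcp_pos: [0.471, -0.2235, 0.1163]
ee_rot: [-0.0, 1.0, 0.0, -0.0]
ft_force: [-0.6, 0.3, -4.9]
gripper_width: 0.0212
```

B reads about -5 N, roughly 0.5 kg, so it is the full one. I carry it high to above the nest.

```bash
python3 -m handwheel '[{"xyz":[0,0,-0.5],"dr":[0,0,0],"jaw":0.9},{"xyz":[0,0,-0.9],"dr":[0,0,0],"jaw":0.9},{"xyz":[0,0,-0.9],"dr":[0,0,0],"jaw":0.9},{"xyz":[0,0,-0.9],"dr":[0,0,0],"jaw":0.9},{"xyz":[-0.1,0.3,-0.6],"dr":[0,0,0],"jaw":0.9}]'
python3 -m handwheel '[{"xyz":[-0.16,0.6,0],"dr":[0,0,0],"jaw":0.9},{"xyz":[-0.22,0.8,0],"dr":[0,0,0],"jaw":0.9},{"xyz":[-0.24,0.9,0],"dr":[0,0,0],"jaw":0.9},{"xyz":[-0.24,0.9,0],"dr":[0,0,0],"jaw":0.9},{"xyz":[-0.24,0.9,0],"dr":[0,0,0],"jaw":0.9}]'
python3 -m handwheel '[{"xyz":[-0.24,0.9,0],"dr":[0,0,0],"jaw":0.9},{"xyz":[-0.24,0.9,0],"dr":[0,0,0],"jaw":0.9},{"xyz":[-0.24,0.9,0],"dr":[0,0,0],"jaw":0.9},{"xyz":[-0.24,0.9,0],"dr":[0,0,0],"jaw":0.9},{"xyz":[-0.24,0.9,0],"dr":[0,0,0],"jaw":0.9}]'
```

```text
t: 8.2
tcp_pos: [0.4751, -0.2157, 0.2339]
ee_rot: [0.0, 1.0, -0.001, 0.001]
ft_force: [0.6, 0.9, -5.7]
gripper_width: 0.0212
t: 8.7
tcp_pos: [0.5074, -0.0907, 0.2315]
ee_rot: [-0.0, 1.0, -0.0, 0.0]
ft_force: [0.7, -0.7, -4.3]
gripper_width: 0.0212
t: 9.2
tcp_pos: [0.5433, 0.0445, 0.2315]
ee_rot: [-0.0, 1.0, -0.0, 0.0]
ft_force: [0.5, -0.2, -4.5]
gripper_width: 0.021
```

Run:
```python
from h import *
s=observe()
p,d=read_camera('top');cv2.imwrite('pics/t3.png',cv2.resize(p[150:350,200:400],None,fx=3,fy=3,interpolation=cv2.INTER_CUBIC))
# from the initial view: nest white rim / push-line
p0=cv2.imread('pics/top0.png')
cv2.imwrite('pics/t0n.png',cv2.resize(p0[160:320,220:330],None,fx=5,fy=3.75*4/3,interpolation=cv2.INTER_CUBIC)[:600])
s=observe();w,dw=read_camera('wrist');cv2.imwrite('pics/w3.png',w);print(s['tcp_pos'],s['t'])
for X in((.5663,.128,.03),(.4375,.110,.04)):print(proj('wrist',X,s),proj('top',X))
```

```text
[0.54439251 0.04833347 0.23160149] 9.25
[421.29755464 236.21091006] [268.99776663 226.94670531]
[410.50072231  66.52531088] [277.13756582 285.60445506]
```

View pics/t0n.png

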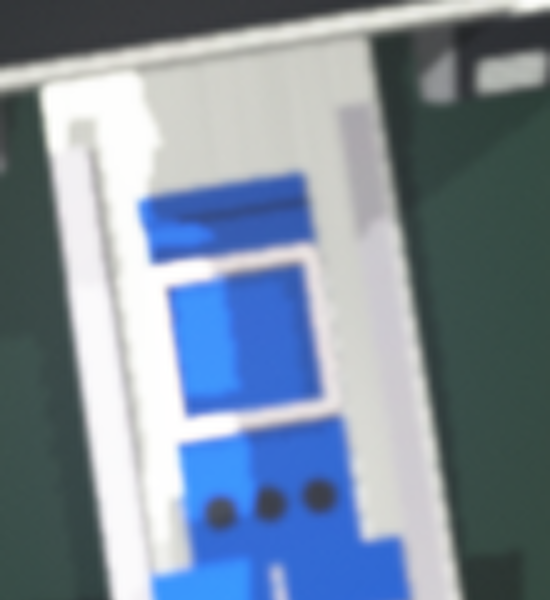

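View pics/w3.png

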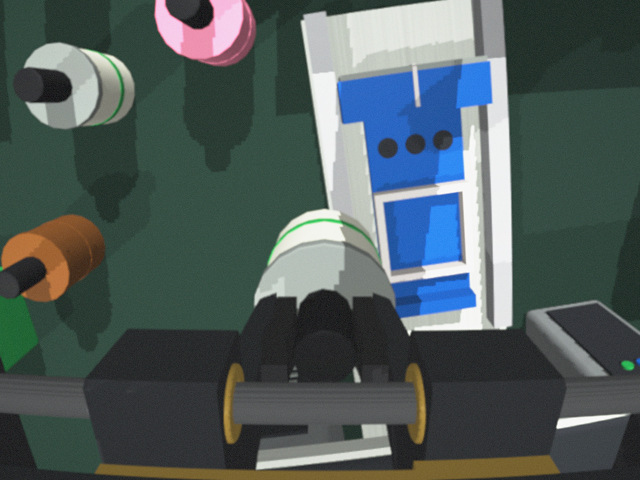

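Run:
```python
from h import *
s=dict(tcp_pos=np.array([0.54439251,0.04833347,0.23160149]),ee_rot=np.array([0,1,0,0.]))
for q in((424,232),):print(at_z('wrist',q,.030,s))
print(at_z('top',(269.1,228),.030))
w=cv2.imread('pics/w3.png');cv2.imwrite('pics/w3c.png',cv2.resize(w[40:300,320:520],None,fx=2.3*1,fy=2.3,interpolation=cv2.INTER_CUBIC))
for q in((417,69),(415,105)):print('line',at_z('wrist',q,.04,s))
```

```text
[0.56241406 0.12897732 0.03      ]
[0.56395611 0.12777978 0.03      ]
line [0.43889269 0.11405904 0.04      ]
line [0.46376968 0.11384476 0.04      ]
```

View pics/w3c.png

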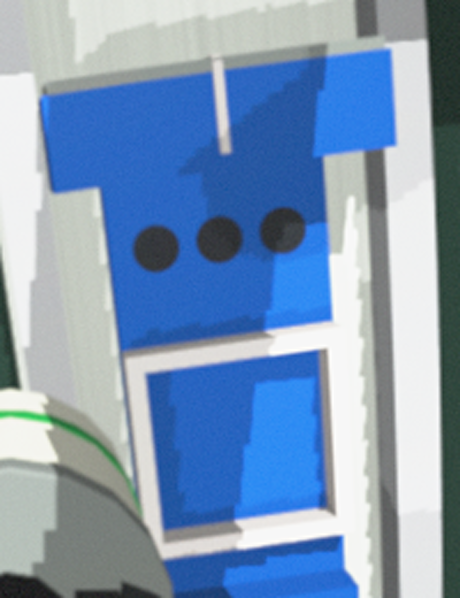

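Run:
```python
from h import *
s=dict(tcp_pos=np.array([0.54439251,0.04833347,0.23160149]),ee_rot=np.array([0,1,0,0.]))
f=lambda c,z:at_z('wrist',(320+c[0]/2.3,40+c[1]/2.3),z,s)
C=[f(c,.03) for c in((124,355),(333,321),(344,533),(163,556))]
print(np.round(C,4),np.mean(C,0));print([np.linalg.norm(C[i]-C[i-1]) for i in range(4)])
print('line',f((217,58),.04),f((226,152),.04))
print('edge',f((42,97),.04),f((391,48),.04))
```

```text
[[0.5316 0.0873 0.03  ]
 [0.5195 0.1585 0.03  ]
 [0.5972 0.1702 0.03  ]
 [0.6059 0.1041 0.03  ]] [0.56354551 0.13002723 0.03      ]
[np.float64(0.07615760796207474), np.float64(0.07224663341268205), np.float64(0.07853135927603086), np.float64(0.06670156581680488)]
line [0.43635522 0.11204373 0.04      ] [0.46450212 0.11626172 0.04      ]
edge [0.44838803 0.0582569  0.04      ] [0.43206188 0.16654092 0.04      ]
```

```bash
python3 -m handwheel '[{"xyz":[-0.2,0.8,0],"dr":[0,0,0],"jaw":0.9},{"xyz":[-0.2,0.8,0],"dr":[0,0,0],"jaw":0.9},{"xyz":[-0.17,0.6,0.3],"dr":[0,0,0],"jaw":0.9},{"xyz":[-0.1,0.4,0.5],"dr":[0,0,0],"jaw":0.9},{"xyz":[0,0.05,0.8],"dr":[0,0,0],"jaw":0.9}]'
python3 -m handwheel '[{"xyz":[0,0,0.8],"dr":[0,0,0],"jaw":0.9},{"xyz":[0,0,0.3],"dr":[0,0,0],"jaw":0.9},{"xyz":[0,0,0],"dr":[0,0,0],"jaw":0.9},{"xyz":[0,0,0],"dr":[0,0,0],"jaw":0.9}]'
python3 - <<'E'
from h import *
s=observe();w,dw=read_camera('wrist');cv2.imwrite('pics/w4.png',w);print(s['tcp_pos'],s['t'],s['ft_force'])
p,d=read_camera('scene');cv2.imwrite('pics/s4.png',p)
E
```

```text
t: 9.8
tcp_pos: [0.5648, 0.124, 0.1838]
ee_rot: [-0.001, 1.0, 0.0, 0.002]
ft_force: [0.2, -0.0, -5.2]
gripper_width: 0.0213
t: 10.2
tcp_pos: [0.5636, 0.1225, 0.1502]
ee_rot: [-0.0, 1.0, -0.0, 0.0]
ft_force: [0.5, -0.2, -4.9]
gripper_width: 0.0205
[0.56362737 0.12252966 0.15020243] 10.2 [ 0.45220265 -0.18788771 -4.85847336]
```

View pics/w4.png

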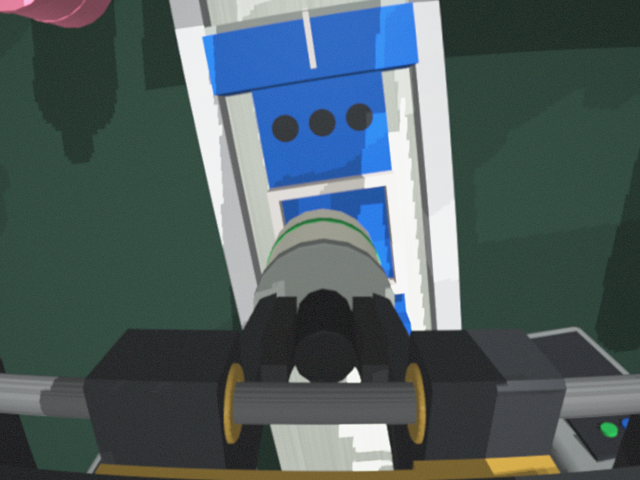

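```bash
python3 - <<'E'
from h import *
s=observe()
for q in((306,12),(314,68)):print('line',at_z('wrist',q,.04,s))
A=at_z('wrist',(268,191),.03,s);B=at_z('wrist',(391,172),.03,s);print(A,B,(A+B)/2,np.linalg.norm(A-B)); v=(A-B)/np.linalg.norm(A-B);n=np.array([-v[1],v[0],0]);print('centre',(A+B)/2+.038*n,n)
E
python3 -m handwheel '[{"xyz":[-0.05,0.21,0],"dr":[0,0,0],"jaw":0.9},{"xyz":[0,0,0],"dr":[0,0,0],"jaw":0.9},{"xyz":[0,0,0],"dr":[0,0,0],"jaw":0.9}]'
```

```text
line [0.43844534 0.11332612 0.04      ]
line [0.46612037 0.11729038 0.04      ]
[0.53384013 0.08953012 0.03      ] [0.5225807  0.16161698 0.03      ] [0.52821042 0.12557355 0.03      ] 0.07296088830089513
centre [0.5657552  0.13143776 0.03      ] [0.9880207  0.15432144 0.        ]
t: 10.6
tcp_pos: [0.5652, 0.1295, 0.1504]
ee_rot: [-0.001, 1.0, 0.0, 0.001]
ft_force: [-0.4, 0.0, -4.8]
gripper_width: 0.0211
```

View pics/s4.png

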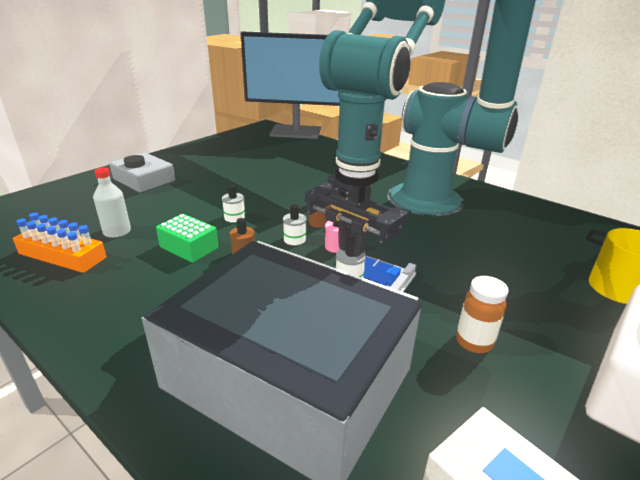

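```bash
python3 -m handwheel '[{"xyz":[0,0.0,0.4],"dr":[0,0,0],"jaw":0.9},{"xyz":[0,0,0.3],"dr":[0,0,0],"jaw":0.9},{"xyz":[0,0,0.1],"dr":[0,0,0],"jaw":0.9},{"xyz":[0,0,0],"dr":[0,0,0],"jaw":0.9}]'
python3 - <<'E'
from h import *
s=observe();w,dw=read_camera('wrist');cv2.imwrite('pics/w5.png',w[:, 120:520]);print(s['tcp_pos'],s['t'],s['ft_force'])
E
```

```text
t: 11.0
tcp_pos: [0.5637, 0.1289, 0.1241]
ee_rot: [-0.0, 1.0, -0.0, -0.001]
ft_force: [0.1, 0.6, -5.8]
gripper_width: 0.0212
[0.56365588 0.12891897 0.1240515 ] 11.0 [ 0.11950512  0.61076694 -5.81502887]
```

View pics/w5.png

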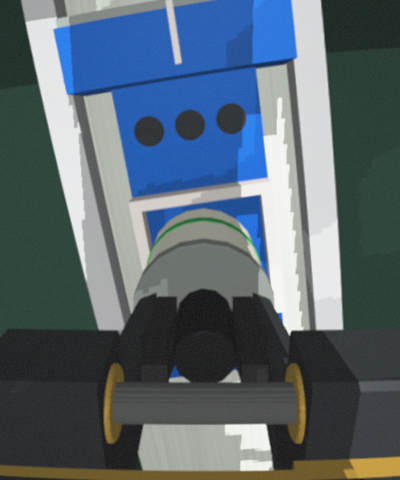

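```bash
python3 -m handwheel '[{"xyz":[-0.03,0.02,0.15],"dr":[0,0,0],"jaw":0.9},{"xyz":[0,0,0.12],"dr":[0,0,0],"jaw":0.9},{"xyz":[0,0,0],"dr":[0,0,0],"jaw":0.9}]'
python3 -m handwheel '[{"xyz":[0,0,0.1],"dr":[0,0,0],"jaw":0.9},{"xyz":[0,0,0],"dr":[0,0,0],"jaw":0.9}]'
```

```text
t: 11.35
tcp_pos: [0.5653, 0.1297, 0.117]
ee_rot: [-0.0, 1.0, -0.0, -0.0]
ft_force: [-0.3, 0.5, -5.2]
gripper_width: 0.0211
t: 11.55
tcp_pos: [0.5655, 0.1297, 0.1143]
ee_rot: [-0.0, 1.0, -0.0, -0.0]
ft_force: [0.5, -0.0, -4.5]
gripper_width: 0.0212
```

```bash
python3 -m handwheel '[{"xyz":[0,0,0.1],"dr":[0,0,0],"jaw":0.9},{"xyz":[0,0,0],"dr":[0,0,0],"jaw":0.9}]'
python3 -m handwheel '[{"xyz":[0,0,0.07],"dr":[0,0,0],"jaw":0.9},{"xyz":[0,0,0],"dr":[0,0,0],"jaw":0.9}]'
```

```text
t: 11.75
tcp_pos: [0.5654, 0.1297, 0.1112]
ee_rot: [-0.0, 1.0, -0.0, -0.0]
ft_force: [-0.2, 0.4, -5.5]
gripper_width: 0.0206
t: 11.95
tcp_pos: [0.5655, 0.1297, 0.1092]
ee_rot: [-0.0, 1.0, -0.0, -0.0]
ft_force: [0.2, -0.5, -5.0]
gripper_width: 0.0211
```

```bash
python3 -m handwheel '[{"xyz":[0,0,0.05],"dr":[0,0,0],"jaw":0.9},{"xyz":[0,0,0],"dr":[0,0,0],"jaw":0.9}]'
python3 -m handwheel '[{"xyz":[0,0,0.04],"dr":[0,0,0],"jaw":0.9},{"xyz":[0,0,0],"dr":[0,0,0],"jaw":0.9}]'
```

```text
t: 12.15
tcp_pos: [0.5662, 0.1297, 0.1092]
ee_rot: [-0.0, 1.0, -0.0, 0.0]
ft_force: [-3.6, -1.7, 3.4]
gripper_width: 0.0211
t: 12.35
tcp_pos: [0.5665, 0.1297, 0.1092]
ee_rot: [-0.0, 1.0, -0.0, 0.001]
ft_force: [-5.0, -1.6, 9.0]
gripper_width: 0.021
```

Contact came at z=0.1092, which is the nest floor level. I ease off by about 2.4 mm, then release.

```bash
python3 -m handwheel '[{"xyz":[0,0,-0.08],"dr":[0,0,0],"jaw":0.9},{"xyz":[0,0,0],"dr":[0,0,0],"jaw":0.5},{"xyz":[0,0,0],"dr":[0,0,0],"jaw":0.2},{"xyz":[0,0,0],"dr":[0,0,0],"jaw":-0.2},{"xyz":[0,0,0],"dr":[0,0,0],"jaw":-0.3}]'
python3 -m handwheel '[{"xyz":[0,0,-0.4],"dr":[0,0,0],"jaw":-0.3},{"xyz":[0,0,-0.9],"dr":[0,0,0],"jaw":-0.3},{"xyz":[0,0,-1],"dr":[0,0,0],"jaw":-0.3},{"xyz":[0.8,0,-1],"dr":[0,0,0],"jaw":0},{"xyz":[1,0,-1],"dr":[0,0,0],"jaw":0.9}]'
python3 - <<'E'
from h import *
s=observe();w,dw=read_camera('wrist');cv2.imwrite('pics/w6.png',w);print(s['tcp_pos'],s['t'],s['ft_force'])
p,d=read_camera('top');cv2.imwrite('pics/t6.png',p[100:360,150:520])
E
```

```text
t: 12.85
tcp_pos: [0.5661, 0.1299, 0.1094]
ee_rot: [-0.0, 1.0, 0.0, 0.0]
ft_force: [-1.0, 0.8, 0.1]
gripper_width: 0.0441
t: 13.35
tcp_pos: [0.5121, 0.1298, 0.2405]
ee_rot: [-0.0, 1.0, 0.0, 0.001]
ft_force: [0.0, -0.4, 0.9]
gripper_width: 0.0432
[0.51212305 0.12977333 0.24047282] 13.35 [ 0.01546165 -0.40685962  0.89237456]
```

View pics/w6.png

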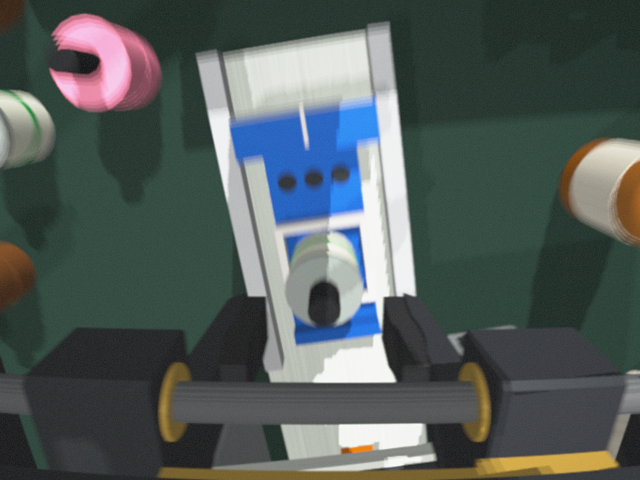

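View pics/t6.png

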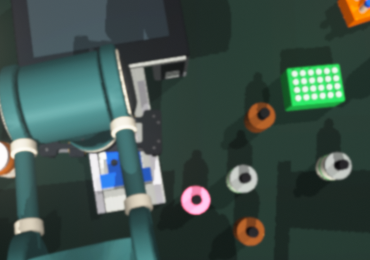

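The pot stands upright in the nest, with its knob at (323,300). I turn the tool by 8.5° to the track axis and drop behind the push face with the jaws closed.

```bash
python3 -m handwheel '[{"xyz":[0,0,0],"dr":[0,0,-0.0354],"jaw":1},{"xyz":[0.3,0,0],"dr":[0,0,-0.0354],"jaw":1},{"xyz":[1,-0.1,0.3],"dr":[0,0,0],"jaw":1},{"xyz":[1,-0.1,0.7],"dr":[0,0,0],"jaw":1},{"xyz":[1,-0.04,0.7],"dr":[0,0,0],"jaw":1}]'
python3 -m handwheel '[{"xyz":[0.4,0,0.7],"dr":[0,0,0],"jaw":1},{"xyz":[0,0,0.7],"dr":[0,0,0],"jaw":1},{"xyz":[0,0,0],"dr":[0,0,0],"jaw":1}]'
python3 - <<'E'
from h import *
s=observe();w,dw=read_camera('wrist');cv2.imwrite('pics/w7.png',w);print(s['tcp_pos'],s['t'],s['ft_force'])
R=Rn.from_quat(s['ee_rot']).as_matrix();print(R.round(3),s['gripper_width'])
f=np.array([.437,.1113,.036]);u=R.T@(f-s['tcp_pos']);print('face in tool /30mm',u/.03)
p,d=read_camera('top');cv2.imwrite('pics/t7.png',p[100:360,150:520])
E
```

```text
t: 13.95
tcp_pos: [0.4146, 0.1083, 0.1869]
ee_rot: [-0.074, 0.997, 0.0, 0.001]
ft_force: [-0.7, 0.9, 0.2]
gripper_width: 0.0006
t: 14.25
tcp_pos: [0.4004, 0.1062, 0.1425]
ee_rot: [-0.074, 0.997, -0.0, -0.003]
ft_force: [-0.3, -0.9, 0.2]
gripper_width: 0.0006
[0.40037953 0.10622583 0.14245265] 14.25 [-0.27221136 -0.91573862  0.1711106 ]
[[-0.989 -0.149 -0.005]
 [-0.149  0.989 -0.001]
 [ 0.006 -0.    -1.   ]] 0.0005640326743202284
face in tool /30mm [-1.25187777 -0.0129464   3.54155385]
```

View pics/w7.png

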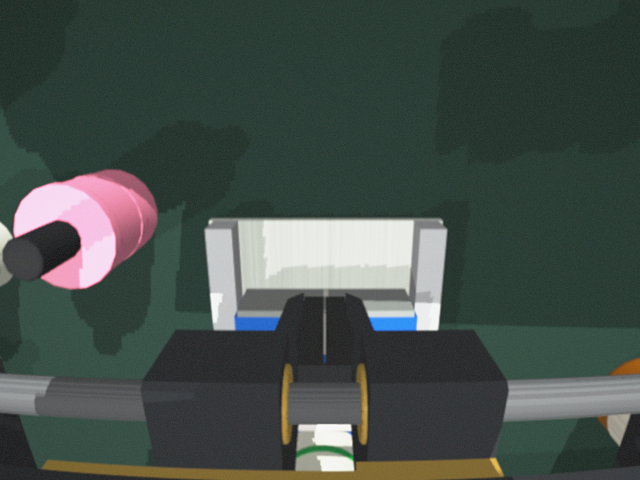

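View pics/t7.png

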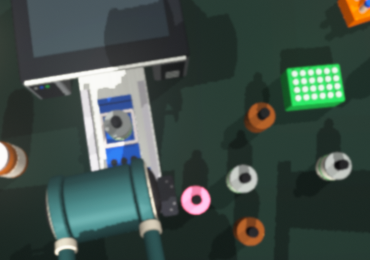

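The view is symmetric: the rails at columns 238 and 415 centre on 326, the finger seam is at 325, and the track end is level. I descend.

```bash
python3 -m handwheel '[{"xyz":[0,0.0,0.9],"dr":[0,0,0],"jaw":1},{"xyz":[0,0,0.9],"dr":[0,0,0],"jaw":1},{"xyz":[0,0,0.9],"dr":[0,0,0],"jaw":1},{"xyz":[0,0,0.8],"dr":[0,0,0],"jaw":1},{"xyz":[0,0,0],"dr":[0,0,0],"jaw":1}]'
python3 - <<'E'
from h import *
s=observe();w,dw=read_camera('wrist');cv2.imwrite('pics/w8.png',w);print(s['tcp_pos'],s['t'],s['ft_force'])
R=Rn.from_quat(s['ee_rot']).as_matrix();f=np.array([.437,.1113,.036]);u=R.T@(f-s['tcp_pos']);print('face in tool /30mm',u/.03)
E
```

```text
t: 14.85
tcp_pos: [0.4019, 0.1065, 0.0387]
ee_rot: [-0.074, 0.997, -0.0, -0.002]
ft_force: [-0.9, -0.5, -0.1]
gripper_width: 0.0003
[0.40188849 0.1065484  0.03870701] 14.85 [-0.91016035 -0.50906333 -0.14034443]
face in tool /30mm [-1.18129862 -0.01715807  0.08523918]
```

View pics/w8.png

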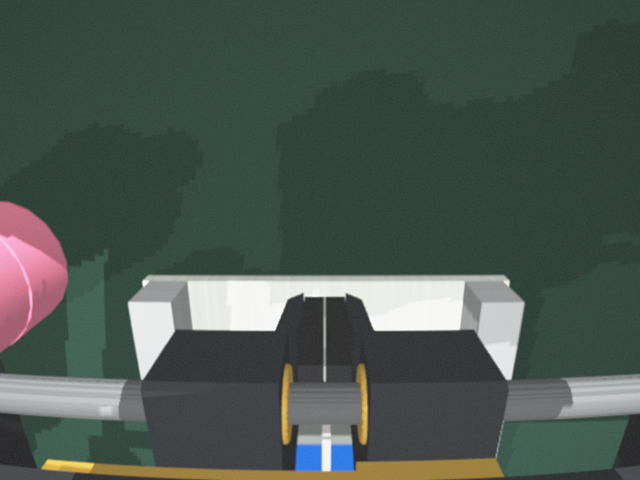

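```bash
python3 -m handwheel '[{"xyz":[-0.3,0,0.06],"dr":[0,0,0],"jaw":1},{"xyz":[-0.3,0,0],"dr":[0,0,0],"jaw":1},{"xyz":[-0.2,0,0],"dr":[0,0,0],"jaw":1},{"xyz":[-0.15,0,0],"dr":[0,0,0],"jaw":1},{"xyz":[-0.1,0,0],"dr":[0,0,0],"jaw":1}]'
python3 -m handwheel '[{"xyz":[-0.15,0,0],"dr":[0,0,0],"jaw":1},{"xyz":[-0.15,0,0],"dr":[0,0,0],"jaw":1}]'
python3 -m handwheel '[{"xyz":[-0.15,0,0],"dr":[0,0,0],"jaw":1},{"xyz":[-0.15,0,0],"dr":[0,0,0],"jaw":1}]'
```

```text
t: 15.4
tcp_pos: [0.4338, 0.1114, 0.0384]
ee_rot: [-0.074, 0.997, -0.0, -0.001]
ft_force: [-5.3, 0.1, 2.7]
gripper_width: 0.0006
t: 15.6
tcp_pos: [0.4425, 0.1127, 0.0381]
ee_rot: [-0.074, 0.997, -0.0, -0.001]
ft_force: [-3.1, -0.7, -0.4]
gripper_width: 0.0007
t: 15.8
tcp_pos: [0.4519, 0.1141, 0.0381]
ee_rot: [-0.074, 0.997, -0.0, -0.0]
ft_force: [-2.4, -0.7, -1.8]
gripper_width: 0.0008
```

It slides at about 3 N. I carry on.

```bash
python3 -m handwheel '[{"xyz":[-0.2,0,0],"dr":[0,0,0],"jaw":1},{"xyz":[-0.25,0,0],"dr":[0,0,0],"jaw":1},{"xyz":[-0.25,0,0],"dr":[0,0,0],"jaw":1},{"xyz":[-0.25,0,0],"dr":[0,0,0],"jaw":1},{"xyz":[-0.2,0,0],"dr":[0,0,0],"jaw":1}]'
python3 - <<'E'
from h import *
s=observe();w,dw=read_camera('wrist');cv2.imwrite('pics/w9.png',w);print(s['tcp_pos'],s['t'],s['ft_force'])
p,d=read_camera('top');cv2.imwrite('pics/t9.png',cv2.resize(p[100:360,150:520],None,fx=2,fy=2))
E
```

```text
t: 16.3
tcp_pos: [0.487, 0.1194, 0.0385]
ee_rot: [-0.074, 0.997, 0.0, 0.0]
ft_force: [-3.5, -0.1, 0.1]
gripper_width: 0.0004
[0.48701161 0.11939693 0.03848592] 16.3 [-3.54162985 -0.09962191  0.13212329]
```

View pics/w9.png

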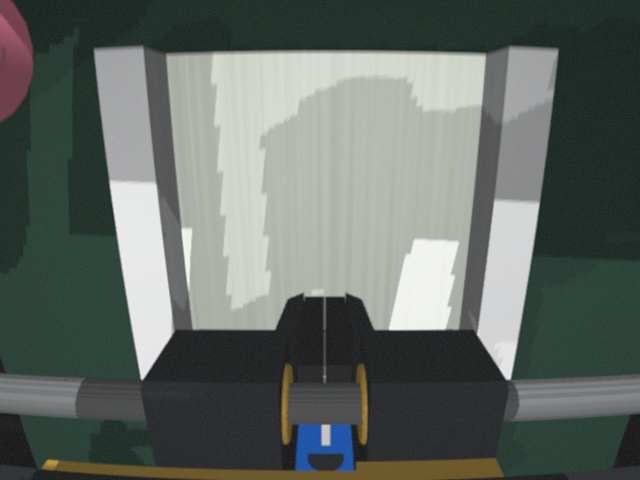

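View pics/t9.png

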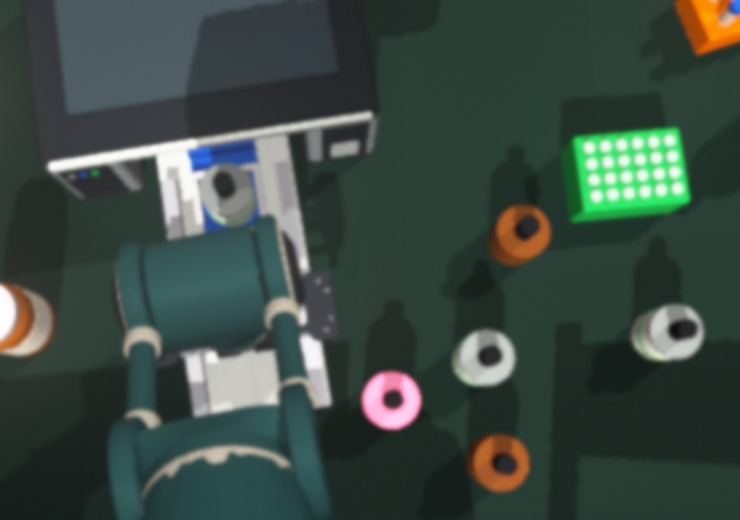

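The line (325) and the finger seam (325) still coincide, and the pot is upright. I continue.

```bash
python3 -m handwheel '[{"xyz":[-0.2,0,0],"dr":[0,0,0],"jaw":1},{"xyz":[-0.25,0,0],"dr":[0,0,0],"jaw":1},{"xyz":[-0.25,0,0],"dr":[0,0,0],"jaw":1},{"xyz":[-0.2,0,0],"dr":[0,0,0],"jaw":1},{"xyz":[-0.2,0,0],"dr":[0,0,0],"jaw":1}]'
python3 -m handwheel '[{"xyz":[-0.2,0,0],"dr":[0,0,0],"jaw":1},{"xyz":[-0.2,0,0],"dr":[0,0,0],"jaw":1},{"xyz":[-0.15,0,0],"dr":[0,0,0],"jaw":1}]'
python3 -m handwheel '[{"xyz":[-0.1,0,0],"dr":[0,0,0],"jaw":1},{"xyz":[-0.1,0,0],"dr":[0,0,0],"jaw":1}]'
python3 -m handwheel '[{"xyz":[-0.1,0,0],"dr":[0,0,0],"jaw":1},{"xyz":[-0.1,0,0],"dr":[0,0,0],"jaw":1}]'
```

```text
t: 16.9
tcp_pos: [0.519, 0.1242, 0.0384]
ee_rot: [-0.074, 0.997, -0.0, -0.0]
ft_force: [-3.8, -1.2, 1.0]
gripper_width: 0.0002
t: 17.2
tcp_pos: [0.5356, 0.1267, 0.0384]
ee_rot: [-0.074, 0.997, 0.0, 0.0]
ft_force: [-4.2, -0.7, 2.5]
gripper_width: 0.0002
t: 17.4
tcp_pos: [0.541, 0.1275, 0.0384]
ee_rot: [-0.074, 0.997, -0.0, -0.0]
ft_force: [-3.8, 0.0, 2.4]
gripper_width: 0.0005
t: 17.6
tcp_pos: [0.5469, 0.1284, 0.0384]
ee_rot: [-0.074, 0.997, 0.0, -0.0]
ft_force: [-4.0, -0.8, 1.9]
gripper_width: 0.0006
```

```bash
python3 -m handwheel '[{"xyz":[-0.08,0,0],"dr":[0,0,0],"jaw":1},{"xyz":[-0.08,0,0],"dr":[0,0,0],"jaw":1},{"xyz":[-0.06,0,0],"dr":[0,0,0],"jaw":1}]'
```

```text
t: 17.9
tcp_pos: [0.5535, 0.1294, 0.0384]
ee_rot: [-0.074, 0.997, 0.0, 0.0]
ft_force: [-4.2, -0.9, 1.5]
gripper_width: 0.0003
```

```bash
python3 -m handwheel '[{"xyz":[-0.08,0,0],"dr":[0,0,0],"jaw":1},{"xyz":[-0.06,0,0],"dr":[0,0,0],"jaw":1},{"xyz":[-0.04,0,0],"dr":[0,0,0],"jaw":1}]'
```

```text
t: 18.2
tcp_pos: [0.5588, 0.1302, 0.0384]
ee_rot: [-0.074, 0.997, -0.0, 0.0]
ft_force: [-4.4, -0.5, 0.1]
gripper_width: 0.0002
```

```bash
python3 -m handwheel '[{"xyz":[-0.08,0,0],"dr":[0,0,0],"jaw":1},{"xyz":[-0.06,0,0],"dr":[0,0,0],"jaw":1},{"xyz":[-0.05,0,0],"dr":[0,0,0],"jaw":1}]'
```

```text
t: 18.5
tcp_pos: [0.5644, 0.131, 0.0383]
ee_rot: [-0.074, 0.997, 0.0, -0.0]
ft_force: [-4.8, -0.5, 1.3]
gripper_width: 0.0004
```

Run:
```python
from h import *
s=observe();w,dw=read_camera('wrist');cv2.imwrite('pics/w10.png',w);print(s['tcp_pos'],s['t'],s['ft_force'],s['q'])
p,d=read_camera('scene');cv2.imwrite('pics/s10.png',p)
```

```text
[0.56443644 0.13104392 0.03830956] 18.5 [-4.7940291  -0.47741223  1.32959092] [ 1.85135522e-01  3.18788061e-01  1.98866741e+00  1.37497112e-05
  8.34165307e-01 -1.53470118e+00]
```

View pics/w10.png

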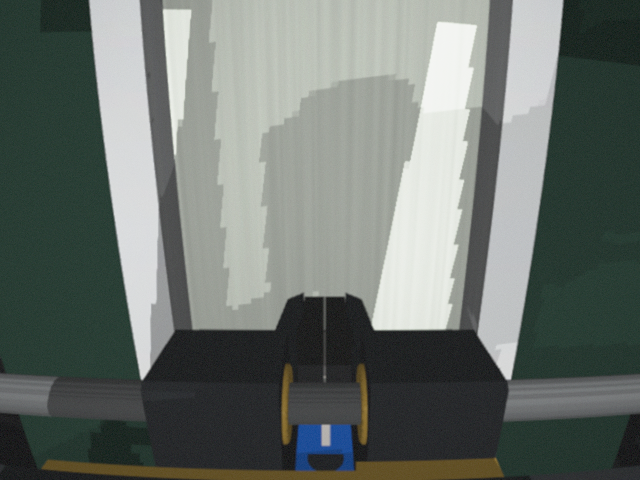

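View pics/s10.png

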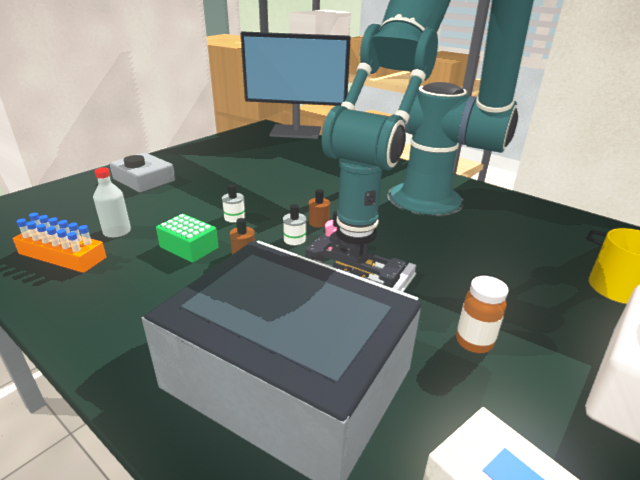

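Still centred: the line and the seam are both at column 325. The pot is under the hood. I keep going in small steps.

```bash
python3 -m handwheel '[{"xyz":[-0.08,0,0],"dr":[0,0,0],"jaw":1},{"xyz":[-0.06,0,0],"dr":[0,0,0],"jaw":1},{"xyz":[-0.04,0,0],"dr":[0,0,0],"jaw":1}]'
```

```text
t: 18.9
tcp_pos: [0.5698, 0.1319, 0.0383]
ee_rot: [-0.074, 0.997, -0.0, 0.0]
ft_force: [-3.6, -1.0, 0.1]
gripper_width: 0.0008
```

```bash
python3 -m handwheel '[{"xyz":[-0.06,0,0],"dr":[0,0,0],"jaw":1},{"xyz":[-0.06,0,0],"dr":[0,0,0],"jaw":1},{"xyz":[-0.04,0,0],"dr":[0,0,0],"jaw":1}]'
```

```text
t: 19.2
tcp_pos: [0.5738, 0.1324, 0.0383]
ee_rot: [-0.074, 0.997, -0.0, -0.001]
ft_force: [-5.6, -0.3, 2.8]
gripper_width: 0.0004
```

```bash
python3 -m handwheel '[{"xyz":[-0.05,0,0],"dr":[0,0,0],"jaw":1},{"xyz":[-0.05,0,0],"dr":[0,0,0],"jaw":1},{"xyz":[-0.03,0,0],"dr":[0,0,0],"jaw":1}]'
```

```text
t: 19.5
tcp_pos: [0.5776, 0.133, 0.0383]
ee_rot: [-0.074, 0.997, -0.0, -0.001]
ft_force: [-6.5, -1.0, 1.4]
gripper_width: 0.0002
```

```bash
python3 -m handwheel '[{"xyz":[-0.05,0,0],"dr":[0,0,0],"jaw":1},{"xyz":[-0.05,0,0],"dr":[0,0,0],"jaw":1},{"xyz":[-0.03,0,0],"dr":[0,0,0],"jaw":1}]'
```

```text
t: 19.8
tcp_pos: [0.5815, 0.1336, 0.0383]
ee_rot: [-0.074, 0.997, -0.0, -0.001]
ft_force: [-5.3, 0.5, 1.7]
gripper_width: 0.0004
```

The force has risen by about 2 N since x≈0.572, which fits the flag. I expect the stop within a few millimetres.

```bash
python3 -m handwheel '[{"xyz":[-0.04,0,0],"dr":[0,0,0],"jaw":1},{"xyz":[-0.04,0,0],"dr":[0,0,0],"jaw":1}]'
```

```text
t: 20.0
tcp_pos: [0.5838, 0.134, 0.0383]
ee_rot: [-0.074, 0.997, -0.0, -0.001]
ft_force: [-5.6, -1.0, 1.6]
gripper_width: 0.0006
```

```bash
python3 -m handwheel '[{"xyz":[-0.04,0,0],"dr":[0,0,0],"jaw":1},{"xyz":[-0.03,0,0],"dr":[0,0,0],"jaw":1}]'
```

```text
t: 20.2
tcp_pos: [0.584, 0.134, 0.0379]
ee_rot: [-0.074, 0.997, -0.0, -0.003]
ft_force: [-11.0, -1.7, 4.6]
gripper_width: 0.0003
```

```bash
python3 -m handwheel '[{"xyz":[-0.03,0,0],"dr":[0,0,0],"jaw":1},{"xyz":[-0.03,0,0],"dr":[0,0,0],"jaw":1}]'
```

```text
t: 20.4
tcp_pos: [0.584, 0.134, 0.0373]
ee_rot: [-0.074, 0.997, -0.0, -0.005]
ft_force: [-15.0, -1.7, 7.5]
gripper_width: 0.0003
```

Firm stop: x stays at 0.584 while the force climbs to 15 N, about 12 mm after the flag was met. One gentle confirming push, then I back off straight.

```bash
python3 -m handwheel '[{"xyz":[-0.04,0,0],"dr":[0,0,0],"jaw":1},{"xyz":[0,0,0],"dr":[0,0,0],"jaw":1}]'
```

```text
t: 20.6
tcp_pos: [0.584, 0.134, 0.0369]
ee_rot: [-0.075, 0.997, -0.001, -0.006]
ft_force: [-16.3, -3.1, 7.4]
gripper_width: 0.0002
```

```bash
python3 -m handwheel '[{"xyz":[0.2,0,0],"dr":[0,0,0],"jaw":1},{"xyz":[0.4,0,0],"dr":[0,0,0],"jaw":1},{"xyz":[0.8,0,0],"dr":[0,0,0],"jaw":1},{"xyz":[1,0,-0.3],"dr":[0,0,0],"jaw":1},{"xyz":[1,0,-1],"dr":[0,0,0],"jaw":1}]'
python3 -m handwheel '[{"xyz":[0.6,0,-1],"dr":[0,0,0],"jaw":1},{"xyz":[0.6,0,-1],"dr":[0,0,0],"jaw":1},{"xyz":[0.5,0,-1],"dr":[0,0,0],"jaw":1},{"xyz":[0,0,-1],"dr":[0,0,0],"jaw":1},{"xyz":[0,0,0],"dr":[0,0,0],"jaw":1}]'
python3 - <<'E'
from h import *
s=observe();w,dw=read_camera('wrist');cv2.imwrite('pics/w11.png',w);print(s['tcp_pos'],s['t'],s['ft_force'])
for c in('top','scene'):
    p,d=read_camera(c);cv2.imwrite(f'pics/{c}11.png',p)
    for r in landmark_of(c,'push_face'):print(c,r['conf'],at_z(c,r['at'][::-1],.023))
E
```

```text
t: 21.1
tcp_pos: [0.4863, 0.1192, 0.0757]
ee_rot: [-0.074, 0.997, -0.0, -0.002]
ft_force: [0.6, -0.4, 0.4]
gripper_width: 0.0002
t: 21.6
tcp_pos: [0.4419, 0.1128, 0.2032]
ee_rot: [-0.074, 0.997, 0.001, 0.007]
ft_force: [1.4, -0.9, 0.6]
gripper_width: 0.0005
[0.44189807 0.11282854 0.20318571] 21.6 [ 1.37663281 -0.94462862  0.56395174]
top 0.69 [0.59327769 0.13417056 0.023     ]
```

View pics/w11.png

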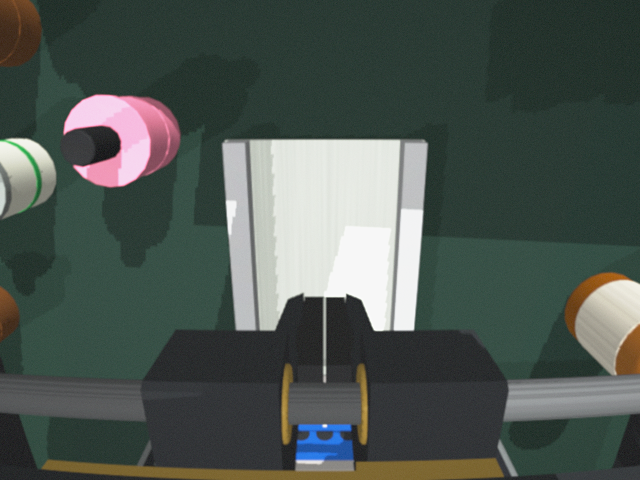

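View pics/top11.png

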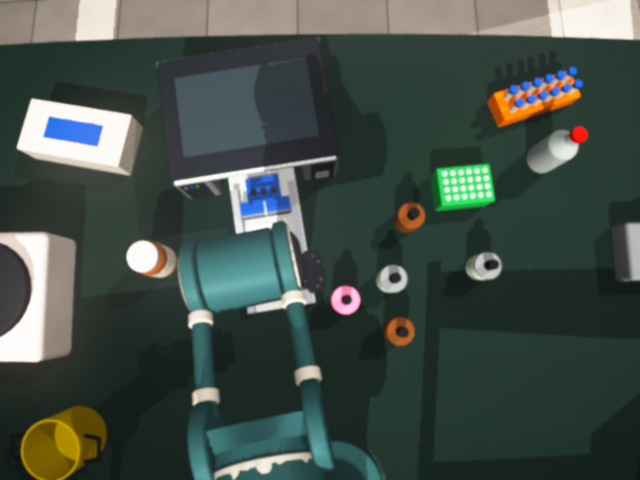

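Run:
```python
from bench import *
print(observe()['t'],job_done())
```

```text
the job is handed in; nothing more can be done
21.85 None
```

The full pot is standing in the carrier's nest and the carrier is pushed up against the hidden stop. I handed the job in at 21.85 s.

- **Finding the full pot:** pot A read about 1 N when lifted, so it is empty and I put it back. The middle pot, B, read about 5 N (roughly 0.5 kg), so it is the full one. I did not lift C, since B's weight left no doubt.
- **Placing:** I lowered B into the nest until I felt the floor at the expected height. The wrist camera then showed it upright inside the rim.
- **Pushing:** I pushed the rear face along its white line, which stayed within about 1 mm of the fingertips. Drag was 3 to 5 N and rose slightly near x = 0.572, which fits the flag. It then stopped dead 12 mm further on, at x = 0.584, where I went up to about 17 N and backed off.
- **Last pictures:** the rear face is about 70 mm outside the mouth, within the 40 to 80 mm given. Pots A and C, the tip box, the amber jar and the brown and pink look-alikes are all standing where they were. The arm is clear, touching nothing.

The hood hides both the pot inside the bay and the flag, so I did not see either at the end. That the pot is still upright and the flag fully pushed in rests on the low forces and the slow push. The last scene-camera picture gave no reading of the rear face, so the 70 mm comes from the top camera alone.

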